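# Hang the missing flow frame in the stack and hold the stack pressed shut

### The job

The flow-cell stack in the assembly cradle lacks one flow frame: take the white windowed frame by its lug from the slotted drying rack, hang it by its ears on the cradle's two rails in the only gap of the stack that is wide enough for it, and let it go. Then push the sliding end plate by its grip bar until the whole stack is closed flush, every plate against the next and the fixed end plate, and finish while still holding it firmly pressed shut, ready for a colleague to snap the side latches. Leave the solid blank plate in the rack, the bottle and the beaker where they are.

Things in the scene. Friction and masses are not known exactly. Their poses are not given: they have to be found in the camera images.
- cradle: Fixed aluminium assembly cradle. Origin on the bench; z up, y along the stack from the fixed to the sliding end plate, x across. Base 170 (x) x 220 x 12 mm, y -102 to +118. Fixed end plate 160 wide, 20 thick, top z 105, inner face y = -80 mm. Hung plates have their lower edge at z 17, tops at z 105 mm; closed, the whole stack ends at y = +3 mm.
- rails (a point): Point midway between the cradle's two steel rails, at the height of their tops (z 85 mm), at the fixed end plate's inner face (cradle y = -80 mm); axes as the cradle's. The rails run along y for 190 mm, are 14 mm wide, centred at x = -65 and +65 mm, 116 mm apart inside. The plates' ears lie on them.
- follower: Sliding end plate, aluminium, 20 mm thick, on the rails; slides only along the cradle's y, towards -y to close; friction 1.5 N, no spring, plus up to 8 N of the hanging plates it pushes. Axes as the cradle's. Origin: centre of its lower edge, z 17 mm; inner face y -10, outer +10, top z +88 mm. Starts with the inner face at cradle y +28 to +33 mm, closed at +3 mm.
- bar (a point): Centre of the black grip bar of the sliding end plate (moves with it): 100 mm long along x, diameter 14 mm, 125 mm above the bench, 50 mm beyond the end plate's middle in +y; 33 mm of free space between bar and end plate, carried by two thin steel arms at x = -40 and +40 mm.
- frame: White plastic flow frame, standing on edge in the rack: 110 mm wide (x), 12 thick (y), 88 high, window 70 x 48 mm, lug on top 40 wide, 12 thick, 50 high (z 88 to 138 mm). Ears out to x = +-71 mm, undersides at z 68 mm. Lower corners chamfered 12 mm. Origin: centre of its lower edge, z up. About 0.11 kg. Same both ways round.
- lug (a point): Middle of the flow frame's lug, 113 mm above the frame's lower edge; axes as the frame's (12 mm thick along y, 40 mm wide along x).
- graphite_plate: Dark grey graphite plate hanging in the cradle, 110 mm wide (x), 15 mm thick (y), 88 mm high, with ears, no lug. Origin: centre of its lower edge. Loose: slides along the rails when pushed. About 0.26 kg. Of the stack's three gaps one, beside this plate at one end or the other, is 23 to 32 mm wide, the others 3 to 12 mm.
- half_stack: Grey bonded pack of cell plates hanging in the cradle, 110 mm wide (x), 56 mm thick (y), 88 mm high, with ears, two capped ports 8 mm high on top at x = -36 and +36 mm. Origin: centre of its lower edge. Loose: slides along the rails when pushed. About 0.5 kg.
- rack: Fixed drying rack: grey base 150 (x) x 170 (y) x 12 mm with pairs of steel pins, up to 50 mm above the bench, that make three slots 16 mm wide at y = -55, 0, +55 mm. Origin: centre of its underside. Flow frame and blank stand in the two outer slots, in either order, on the base (z 12 mm), parallel to the rack's x.
- blank: Solid white blank plate in the rack, to be left there: 110 x 12 x 88 mm with ears, without window or lug. Origin: centre of its lower edge.
- electrolyte: Round glass bottle, 70 mm in diameter, 150 mm high, blue cap. Origin: centre of its underside. To be left alone.
- beaker: Open glass beaker, 68 mm in diameter, 90 mm high. Origin: centre of its underside. To be left alone.
Things that resemble listed ones, but are neither listed nor needed, are in the scene too. Leave any purple look-alike of the frame alone.

How it is judged:
By the outcome, as a careful person would: the job done as asked, in the order asked, and still so for the second after the job is handed in, while the arm keeps its last pose, push and grip.
It also fails if it takes over 48 s, if anything falls off the work surface, if the arm or the gripper's body presses on something with over 40 N, if the wrist force passes 120 N, or if a joint passes its speed limit or range.

### The arm

A 6-joint arm with a two-finger parallel gripper is mounted at the origin on the work surface. World frame = base frame: x ahead of the robot, y to its left, z up, the work surface at z = 0. Lengths are in m, angles in degrees, forces in N, time in s.
With the tool pointing down it reaches from about 0.3 to 0.75 m from the base axis. Payload 8.5 kg.
Tool frame: the origin (TCP) lies midway between the tips of the shut fingers; the grasp point (between the pads) lies 19 mm behind it (hold_point_z is the distance from the TCP to the grasp point, in m); y points along the fingers, z is the direction in which the jaws open and shut, and the axes are right-handed (so a half turn about y gives the same grasp; the last joint's range is limited). The gripper opens to 85 mm and grips with 20 to 120 N. Pads are 22 mm wide; open, the fingers measure 114 mm over their backs; the gripper's body (76 mm by 85 mm) begins 54 mm behind the grasp point. The pads swing forward as they close: fully open they stand 13 mm farther back than shut.
Start: joints at [-82.466, 21.807, 74.336, -0, 83.858, -12.336], TCP at [0.187, -0.517, 0.231] pointing down, gripper open.
Joint ranges: [-178.18, 178.18], [-50.72, 133.34], [12.68, 142.11], [-81.47, 261.47], [9.98, 163.14], [-165.26, 165.26]. Speed limits (degrees/s): [136.94, 136.94, 180, 180, 180, 180].

### API

Orientations are given as [roll, pitch, yaw] about the fixed x, y, z axes, in that order (R = Rz(yaw) Ry(pitch) Rx(roll)).
In Python, from cell import get_state, read_camera, calibration, finish_job, boxes_of, trace, hold_point_z gives the robot as it stands. The module is installed in compiled form; this text tells all that it offers.
- The arm moves only by the tool arm_command, never from a script. Its argument "targets" is one flat list of numbers, 7 for each row, row after row: the closure, from 0 (fully open) to 1 (shut), then the shift along the tool's x, y, z in m, then the turn, a rotation vector about the tool's x, y, z in degrees. A call has 1 to 12 rows; each row is the pose to reach, as a shift and turn from the pose commanded when the call began, along the tool's axes at that moment; what a row does not reach only later rows make up. A row lasts 1/10 s, in which the tool goes at most 50 mm and 8.59 degrees, less where a joint would pass 70% of its speed; a pose out of reach is approached as far as the arm can. A call with a gripper value outside its range is refused whole. The fingers move at their own pace and stop on an object; "grip_force" is the grip in N (left out, the last holds). Time passes only in rows, so rows that repeat a pose let the fingers close. It gives the time, the measured TCP pose, the force and the opening at its end, in the units of the state.
- get_state(): the state, without advancing time (a new reading comes with each control period).
- read_camera(name): name is "scene" or "side" or "wrist"; returns the picture (384x512x3 uint8, blue, green, red); there is no depth.
- calibration(name): a dict with "mtx" (3x3 intrinsics, pixels), "rvec" (rotation vector, rad) and "tvec" (3), from world to camera coordinates, as OpenCV has them; the wrist camera has in their place "hand_eye" (4x4, takes a point from camera to tool coordinates, whose origin is the TCP and whose axes are the tool frame's). Camera axes: x right, y down, z forward; pixel columns grow to the right and rows downward; lengths in m; the calibration is good to about 2 mm. A picture is of the moment at which its call begins: read the wrist's pose just before it. calibration takes no time and is no camera call.
- finish_job(): hands the job in, once; it reports no verdict.
Trained networks look in the newest picture that a camera, given by its name, has taken for a name from the list of things; names that differ only in an ending like _2 or _b are one class to them, and where a whole thing is asked for, a point or a joint stands for the part that bears it (a point fixed in the world has none). Each returns a list of dicts, best first, with "conf" (0 to 1); they miss things now and then, are a little off and sometimes report something else, mostly with a low value. They report only what shows in the picture. A call takes as long as a camera call. They do not tell look-alikes from the thing itself.
- boxes_of(camera, thing): "centre" ([column, row] as shares, 0 to 1, of the picture: columns of its width, rows of its height, amid what is visible of it).
- trace(camera, thing): "mask" (384x512 bool, what is visible of it) and "centre" ([column, row] as shares, 0 to 1, of the picture: columns of its width, rows of its height, amid what is visible of it).
The state is a dict: "time_s": time; "qpos": joint angles; "dq": joint speeds; "tau": joint torques, N m; "tcp_pos": TCP position; "ee_rot": TCP orientation; "ft_force": force on the tool from outside, world axes, zero at the start; "moment": the same for the moment, N m; "finger_gap": finger opening in m.
Only numpy, scipy, OpenCV 4.12 (cv2) and the standard library are available. Lean on these libraries where they do the work, as an engineer would, in place of code of your own. Each camera call takes 0.05 s, during which the arm holds its last target. There are 200 camera calls.

## Working session

There is one attempt and no reset: what is moved stays moved. The work goes in short steps, Python scripts to look and compute and a tool call to move; the robot and the scene stay as the last step left them, time stands still between calls to the robot, and variables do not carry over. Pictures are saved under pics/ and viewed, about 8 in all and at most 12, crops included, and the job is handed in when it is done.

Besides the shell and the picture viewer there is one more tool, called after "Call:" as name(argument=value, ...), one argument or row to a line, values as JSON. arm_command: Moves the arm, as the interface text tells. Its arguments: {"type":"object","properties":{"targets":{"type":"array"},"grip_force":{"type":"number"}},"required":["targets"]}

```bash
mkdir -p pics; cat > h.py <<'E'
import numpy as np, cv2
from scipy.spatial.transform import Rotation as R
from cell import *
def snap(n,f):
    im=read_camera(n); cv2.imwrite('pics/'+f,im); return im
def proj(n,P):
    c=calibration(n); P=np.atleast_2d(np.array(P,float))
    return cv2.projectPoints(P,np.array(c['rvec'],float),np.array(c['tvec'],float),np.array(c['mtx'],float),None)[0][:,0]
def onplane(n,uv,z):
    c=calibration(n); Rm=cv2.Rodrigues(np.array(c['rvec'],float))[0]; t=np.array(c['tvec'],float).ravel()
    o=-Rm.T@t; d=Rm.T@np.linalg.inv(np.array(c['mtx']))@np.array([uv[0],uv[1],1.])
    return o+d*(z-o[2])/d[2]
E
python3 - <<'E'
from h import *
s=get_state(); print(s, hold_point_z)
a=snap('scene','s0.png'); 
for t in ['cradle','follower','bar','frame','lug','graphite_plate','half_stack','rack','blank','rails']:
    print('scene',t,[(np.round(np.array(b['centre'])*[512,384],1),round(b['conf'],2)) for b in boxes_of('scene',t)[:3]])
b=snap('side','d0.png')
for t in ['bar','frame','lug','graphite_plate','rack','follower']:
    print('side',t,[(np.round(np.array(b['centre'])*[512,384],1),round(b['conf'],2)) for b in boxes_of('side',t)[:3]])
for n in ['scene','side']:
    c=calibration(n); print(n,c)
cv2.imwrite('pics/w0.png',read_camera('wrist'))
E
```

```text
{'time_s': 0.0, 'qpos': array([-8.24654746e+01,  2.18409044e+01,  7.43859595e+01, -2.36104255e-03,
        8.38586198e+01, -1.23371775e+01]), 'dq': array([ 0.12094284,  0.12745778,  0.06553998,  0.103442  , -0.04827099,
        0.02010208]), 'tau': array([ 5.40308338e-04, -4.48462737e+01, -2.31281233e+01, -1.20295699e-04,
        4.76595364e-03,  2.52941412e-06]), 'tcp_pos': array([ 0.18688735, -0.51694986,  0.23070549]), 'ee_rot': array([-9.00840112e+01,  1.59719059e-02, -1.60128054e+02]), 'ft_force': array([-0.00197087,  0.31047799, -0.2312912 ]), 'moment': array([0.02768553, 0.02896157, 0.00538584]), 'finger_gap': 0.08522344421098683} 0.0187
scene cradle [(array([310.2, 214.2]), 0.84), (array([279.5, 195.6]), 0.29)]
scene follower [(array([322.1, 185.9]), 0.61)]
scene bar [(array([320.5, 187.1]), 0.83)]
scene frame [(array([153.9, 162.2]), 0.92), (array([163.6, 210.4]), 0.64)]
scene lug [(array([160.1, 210.1]), 0.86), (array([154.8, 164.2]), 0.64), (array([259.8, 269.5]), 0.28)]
scene graphite_plate [(array([280.7, 195.9]), 0.91), (array([389.4, 169.6]), 0.2)]
scene half_stack [(a
[... 433 characters left out ...]
[250.7, 211.3]), 0.62)]
side rack [(array([299.4, 186.6]), 0.95), (array([237.4, 242. ]), 0.68)]
side follower [(array([228.6, 230.3]), 0.82)]
scene {'mtx': array([[413.52097467,   0.        , 263.25429984],
       [  0.        , 413.52097467, 189.30762137],
       [  0.        ,   0.        ,   1.        ]]), 'rvec': array([ 1.74024382,  1.48238488, -0.76443687]), 'tvec': array([-0.17716009, -0.22249177,  1.47322598])}
side {'mtx': array([[463.07159108,   0.        , 251.6856044 ],
       [  0.        , 463.07159108, 196.05443268],
       [  0.        ,   0.        ,   1.        ]]), 'rvec': array([ 0.74101948, -2.46750986,  1.30897266]), 'tvec': array([0.52027517, 0.23337536, 1.20101238])}
```

View pics/s0.png

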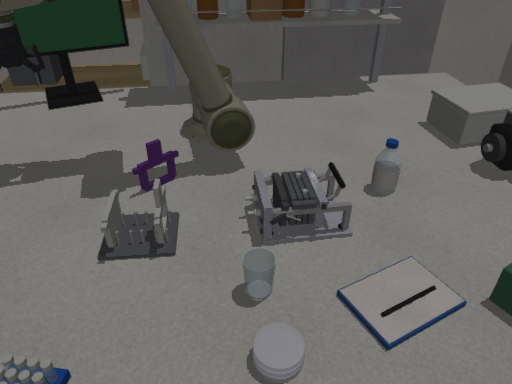

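View pics/d0.png

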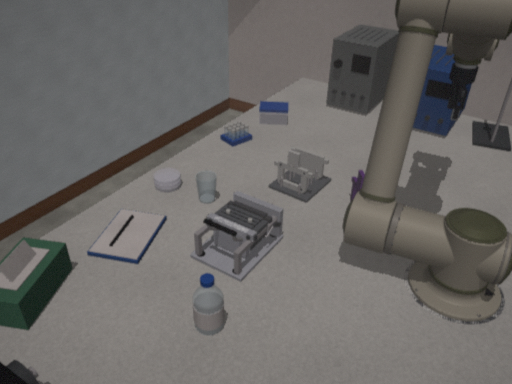

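```bash
python3 - <<'E'
from h import *
a=cv2.imread('pics/s0.png'); b=cv2.imread('pics/d0.png')
def cr(im,x,y,w,h,W,H): 
    o=cv2.resize(im[y:y+h,x:x+w],(W,H),interpolation=cv2.INTER_CUBIC); return np.clip(o.astype(float)*1.5,0,255).astype('uint8')
A=cr(a,240,160,125,90,400,288);B=cr(a,90,180,125,90,400,288);C=cr(b,185,185,110,80,400,288);D=cr(b,255,140,100,72,400,288)
cv2.imwrite('pics/c0.png',np.vstack([np.hstack([A,B]),np.hstack([C,D])]))
print('rack', onplane('scene',(140.9,239),.01),onplane('side',(299.4,186.6),.03))
print('bar', onplane('scene',(337,175),.125),onplane('side',(222,226),.125), )
print('lug', onplane('scene',(160,195),.125),onplane('side',(291,170),.125))
c=calibration('wrist');print(c)
for n,l in (('scene',[(262,237),(349,235),(338,208)]),('side',[(194,250),(239,274),(283,235)])):
    for p in l: print(n,p,onplane(n,p,.012))
for n in ('scene','side'):
  for t in ('frame','blank','lug','bar'):
    pass
E
```

```text
rack [ 0.5847047  -0.20754228  0.01      ] [ 0.53155073 -0.15132104  0.03      ]
bar [0.55694608 0.26385268 0.125     ] [0.54605571 0.25829799 0.125     ]
lug [ 0.57785681 -0.14946485  0.125     ] [ 0.53433104 -0.08677765  0.125     ]
{'mtx': array([[332.80443811,   0.        , 259.76589957],
       [  0.        , 332.80443811, 187.81341231],
       [  0.        ,   0.        ,   1.        ]]), 'hand_eye': array([[-8.09029553e-04,  9.58289288e-01,  2.85798856e-01,
        -7.27987336e-02],
       [-8.51822349e-04, -2.85799506e-01,  9.58289057e-01,
        -1.42516070e-01],
       [ 9.99999310e-01,  5.31834315e-04,  1.04751248e-03,
        -5.09078778e-06],
       [ 0.00000000e+00,  0.00000000e+00,  0.00000000e+00,
         1.00000000e+00]])}
scene (262, 237) [0.6230034  0.07239139 0.012     ]
scene (349, 235) [0.64737178 0.27763959 0.012     ]
scene (338, 208) [0.54154266 0.28475122 0.012     ]
side (194, 250) [0.63360748 0.27341285 0.012     ]
side (239, 274) [0.47695793 0.28202071 0.012     ]
side (283, 235) [0.46152052 0.07791686 0.012     ]
```

View pics/c0.png

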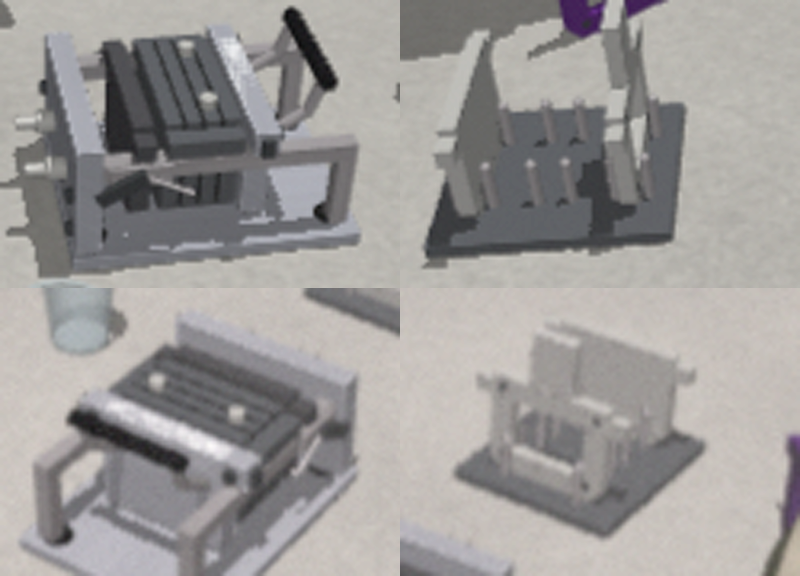

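```bash
cat >> h.py <<'E'
def pose():
    s=get_state(); return np.array(s['tcp_pos']), R.from_euler('xyz',s['ee_rot'],degrees=True), s
def goal(p,yaw):
    q,r,s=pose(); g=R.from_euler('xyz',[-90,0,yaw],degrees=True)
    d=r.inv().apply(np.array(p)-q); w=(r.inv()*g).as_rotvec(degrees=True)
    print('shift',np.round(d,4),'turn',np.round(w,2),'dist',round(np.linalg.norm(d),3),'gap',round(s['finger_gap'],4),'t',s['time_s'])
E
python3 - <<'E'
from h import *
goal([.6,0.02,.30],180)
E
```

```text
shift [-0.5711 -0.0687 -0.3649] turn [-0.   19.87  0.  ] dist 0.681 gap 0.0856 t 0.95
```

Call:
arm_command(
  targets=[0,-0.571,-0.069,-0.365,0,19.9,0,0,-0.571,-0.069,-0.365,0,19.9,0,0,-0.571,-0.069,-0.365,0,19.9,0,0,-0.571,-0.069,-0.365,0,19.9,0,0,-0.571,-0.069,-0.365,0,19.9,0,0,-0.571,-0.069,-0.365,0,19.9,0,0,-0.571,-0.069,-0.365,0,19.9,0,0,-0.571,-0.069,-0.365,0,19.9,0,0,-0.571,-0.069,-0.365,0,19.9,0,0,-0.571,-0.069,-0.365,0,19.9,0,0,-0.571,-0.069,-0.365,0,19.9,0,0,-0.571,-0.069,-0.365,0,19.9,0],
)

```text
time_s: 2.15
tcp_pos: [0.5506, -0.0433, 0.2923]
ee_rot: [-90.0, 0.0, 180.0]
ft_force: [0.5, 0.3, 0.4]
finger_gap: 0.0854
```

```bash
python3 - <<'E'
from h import *
goal([.6,0.02,.30],180)
E
```

```text
shift [-0.0494 -0.0077 -0.0633] turn [-0.01 -0.02 -0.02] dist 0.081 gap 0.0854 t 2.15
```

Call:
arm_command(
  targets=[0,-0.049,-0.008,-0.063,0,0,0,0,-0.049,-0.008,-0.063,0,0,0,0,-0.049,-0.008,-0.063,0,0,0,0,-0.049,-0.008,-0.063,0,0,0],
)

```text
time_s: 2.55
tcp_pos: [0.5987, 0.018, 0.2995]
ee_rot: [-90.0, -0.0, -180.0]
ft_force: [0.1, 0.2, -0.2]
finger_gap: 0.0856
```

```bash
cat >> h.py <<'E'
class W:
    def __init__(s):
        q,r,st=pose(); s.im=read_camera('wrist'); c=calibration('wrist'); H=np.array(c['hand_eye']); s.K=np.array(c['mtx'])
        T=np.eye(4); T[:3,:3]=r.as_matrix(); T[:3,3]=q; s.T=T@H
        print('tcp',np.round(q,4),'rpy',np.round(st['ee_rot'],2))
    def proj(s,P):
        M=np.linalg.inv(s.T); X=np.atleast_2d(P)@M[:3,:3].T+M[:3,3]; X=X@s.K.T; return X[:,:2]/X[:,2:]
    def onplane(s,uv,z):
        d=s.T[:3,:3]@np.linalg.inv(s.K)@np.array([uv[0],uv[1],1.]); o=s.T[:3,3]; return o+d*(z-o[2])/d[2]
E
python3 - <<'E'
from h import *
import pickle
w=W(); pickle.dump((w.im,w.K,w.T),open('w1.pkl','wb'))
o=cv2.resize(w.im,(800,600),interpolation=cv2.INTER_CUBIC); cv2.imwrite('pics/w1.png',np.clip(o*1.5,0,255).astype('uint8'))
for t,z in [('lug',.15),('frame',.1),('blank',.1),('bar',.125),('follower',.105),('graphite_plate',.105),('half_stack',.105)]:
    for b in boxes_of('wrist',t)[:3]:
        uv=np.array(b['centre'])*[512,384]; print(t,round(b['conf'],2),np.round(uv,1),np.round(w.onplane(uv,z),4))
E
```

```text
tcp [0.5987 0.018  0.2995] rpy [-8.9990e+01 -4.0000e-02 -1.7997e+02]
lug 0.9 [364.4 328.3] [ 0.4308 -0.0922  0.15  ]
lug 0.62 [416.6 190.2] [ 0.5822 -0.1263  0.15  ]
frame 0.67 [364.  327.7] [ 0.3904 -0.1105  0.1   ]
frame 0.63 [417.4 189.6] [ 0.5676 -0.1518  0.1   ]
blank 0.83 [491.6 192.1] [ 0.5648 -0.2322  0.1   ]
bar 0.7 [ 67.9 200.2] [0.5637 0.2104 0.125 ]
follower 0.65 [ 85.9 176.8] [0.5828 0.1994 0.105 ]
follower 0.57 [ 66.7 198.9] [0.5583 0.2235 0.105 ]
graphite_plate 0.75 [168.1 192.6] [0.5655 0.1149 0.105 ]
half_stack 0.56 [122.6 192.6] [0.5654 0.1631 0.105 ]
```

View pics/w1.png

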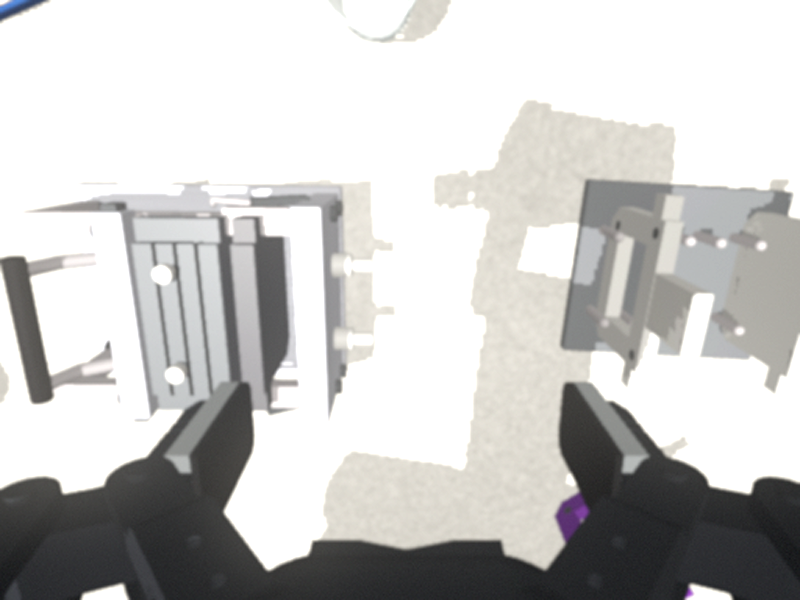

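```bash
python3 - <<'E'
from h import *
import pickle
w=W.__new__(W); w.im,w.K,w.T=pickle.load(open('w1.pkl','rb'))
# rack base corners (z .012), fixed plate top etc in 512 px
k=.64
for n,uv,z in [('rackTL',(588,180),.012),('rackBL',(563,348),.012),('rackTR',(792,192),.012),('fixTopL',(292,208),.105),('fixTopR',(323,208),.105),('fixBotR',(325,415),.105),('fixBotL',(298,412),.105),('gr TL',(234,245),.105),('gr TR',(259,242),.105),('gr BL',(244,407),.105),('gr BR',(272,410),.105),('barT',(14,260),.125),('barB',(41,400),.125),('lugtop TL',(697,292),.15),('lugtop BL',(682,352),.15),('lugtopTR',(714,294),.15)]:
    print(n,np.round(w.onplane(np.array(uv)*k,z),4))
goal([.6,-.14,.26],180+(-4))
E
```

```text
rackTL [ 0.6393 -0.13    0.012 ]
rackBL [ 0.4925 -0.1226  0.012 ]
rackTR [ 0.6299 -0.2975  0.012 ]
fixTopL [0.6283 0.0911 0.105 ]
fixTopR [0.6283 0.0711 0.105 ]
fixBotR [0.4786 0.0763 0.105 ]
fixBotL [0.4811 0.0958 0.105 ]
gr TL [0.6041 0.1307 0.105 ]
gr TR [0.6061 0.1141 0.105 ]
gr BL [0.4851 0.1346 0.105 ]
gr BR [0.4827 0.1145 0.105 ]
barT [0.5984 0.2621 0.125 ]
barB [0.5013 0.2646 0.125 ]
lugtop TL [ 0.5854 -0.1529  0.15  ]
lugtop BL [ 0.5474 -0.1499  0.15  ]
lugtopTR [ 0.5842 -0.1631  0.15  ]
shift [-0.0017  0.0401  0.1572] turn [-0.    3.92 -0.01] dist 0.162 gap 0.0856 t 2.95
```

Call:
arm_command(
  targets=[0,0.01,0.04,0.17,0,3.2,0,0,0.01,0.04,0.17,0,3.2,0,0,0.01,0.04,0.17,0,3.2,0,0,0.01,0.04,0.17,0,3.2,0,0,0.01,0.04,0.17,0,3.2,0],
)

```text
time_s: 3.45
tcp_pos: [0.5878, -0.1556, 0.2586]
ee_rot: [-90.0, -0.1, 176.5]
ft_force: [0.1, 0.6, 0.3]
finger_gap: 0.085
```

```bash
python3 - <<'E'
from h import *
import pickle
w=W(); pickle.dump((w.im,w.K,w.T),open('w2.pkl','wb'))
t=trace('wrist','lug'); 
for b in t: print(b['conf'],np.array(b['centre'])*[512,384])
o=cv2.resize(w.im[60:360,130:430],(600,600),interpolation=cv2.INTER_CUBIC); cv2.imwrite('pics/w2.png',o)
E
```

```text
tcp [ 0.5878 -0.1556  0.2586] rpy [-9.0020e+01 -1.2000e-01  1.7651e+02]
0.73 [306.176  330.0864]
0.72 [259.584  187.8912]
```

View pics/w2.png

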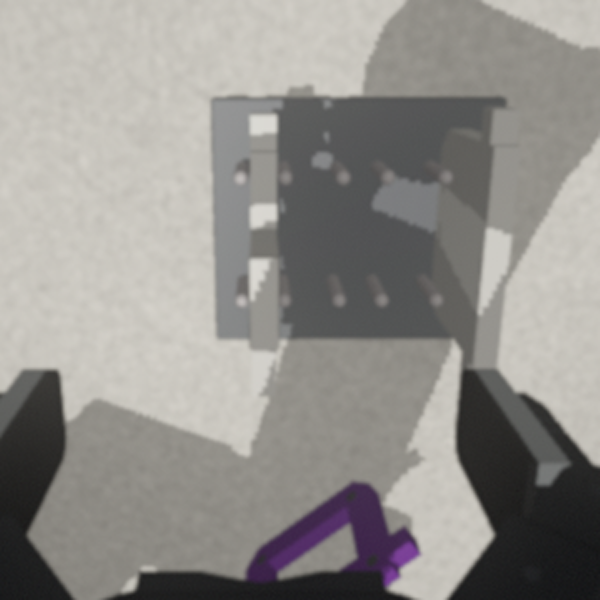

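```bash
python3 - <<'E'
from h import *
import pickle
w=W.__new__(W); w.im,w.K,w.T=pickle.load(open('w2.pkl','rb'))
def fr(x,y,yaw,P): return R.from_euler('z',yaw,degrees=True).apply(P)+[x,y,0.012]
o=cv2.resize(w.im[60:360,130:430],(600,600),interpolation=cv2.INTER_CUBIC)
P=np.array([[s*a,t*.006,z] for a,z in [(.071,.088),(.071,.068),(.02,.138),(.02,.088)] for s in(1,-1) for t in (1,-1)])
uv=(w.proj(fr(.566,-.157,-3.4,P))-[130,60])*2
for i in range(0,16,4):
    q=uv[[i,i+1,i+3,i+2]].astype(int); cv2.polylines(o,[q],True,[(0,0,255),(0,255,255),(0,255,0),(255,0,0)][i//4],1)
print(np.round(uv).tolist())
cv2.imwrite('pics/w3.png',o[80:370,180:390].repeat(2,0).repeat(2,1))
E
```

```text
[[251.0, 112.0], [279.0, 112.0], [253.0, 399.0], [276.0, 399.0], [252.0, 108.0], [277.0, 108.0], [253.0, 380.0], [276.0, 380.0], [251.0, 254.0], [281.0, 254.0], [251.0, 348.0], [280.0, 348.0], [252.0, 224.0], [278.0, 224.0], [252.0, 304.0], [277.0, 304.0]]
```

View pics/w3.png

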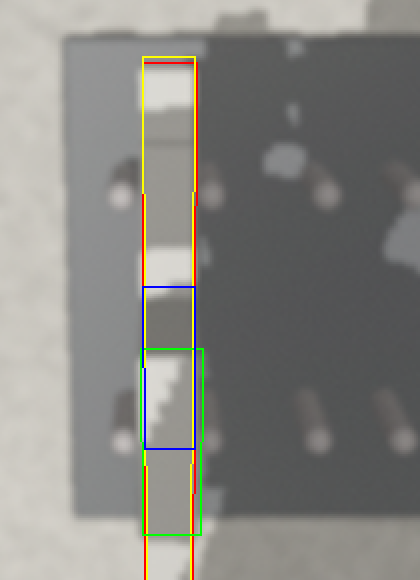

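```bash
python3 - <<'E'
from h import *
goal([.565,-.1563,.109],176.6)
E
```

```text
shift [0.0232 0.1511 0.0053] turn [ 0.02  0.11 -0.  ] dist 0.153 gap 0.0854 t 3.55
```

Call:
arm_command(
  targets=[0,0.023,0.04,0.005,0,0,0,0,0.023,0.09,0.005,0,0,0,0,0.023,0.13,0.005,0,0,0,0,0.023,0.151,0.005,0,0,0,0,0.023,0.151,0.005,0,0,0],
)

```text
time_s: 4.05
tcp_pos: [0.5645, -0.1541, 0.1068]
ee_rot: [-90.1, -0.3, 176.9]
ft_force: [-0.7, -0.5, -0.1]
finger_gap: 0.0855
```

Call:
arm_command(
  targets=[1,0,0,0,0,0,0,1,0,0,0,0,0,0,1,0,0,0,0,0,0,1,0,0,0,0,0,0,1,0,0,0,0,0,0,1,0,0,0,0,0,0,1,0,0,0,0,0,0],
  grip_force=40,
)

```text
time_s: 4.75
tcp_pos: [0.5656, -0.1561, 0.1095]
ee_rot: [-90.0, 0.1, 176.8]
ft_force: [-0.4, 0.8, 5.1]
finger_gap: 0.0115
```

```bash
python3 - <<'E'
from h import *
goal([.565,-.1563,.109],176.6)
E
```

```text
shift [0.0006 0.0005 0.0002] turn [-0.02  0.16 -0.06] dist 0.001 gap 0.0115 t 4.75
```

Call:
arm_command(
  targets=[1,0,-0.02,0,0,0,0,1,0,-0.05,0,0,0,0,1,0,-0.1,0,0,0,0,1,0,-0.15,0,0,0,0,1,0,-0.15,0,0,0,0],
)

```text
time_s: 5.25
tcp_pos: [0.5671, -0.1568, 0.2657]
ee_rot: [-89.7, 0.7, 176.8]
ft_force: [0.1, -0.0, -0.9]
finger_gap: 0.0115
```

```bash
cat > fit.py <<'E'
from h import *
import pickle
from scipy.optimize import minimize
w=W.__new__(W); w.im,w.K,w.T=pickle.load(open('w1.pkl','rb'))
V=[(cv2.imread('pics/s0.png'),lambda P:proj('scene',P)),(cv2.imread('pics/d0.png'),lambda P:proj('side',P)),(w.im,w.proj)]
def box(x0,x1,y0,y1,z): return [[(x0,y0,z),(x1,y0,z)],[(x1,y0,z),(x1,y1,z)],[(x1,y1,z),(x0,y1,z)],[(x0,y1,z),(x0,y0,z)]]
L=box(-85,85,-102,118,12)+box(-80,80,-100,-80,105)+[[(s*80,-100,12),(s*80,-100,105)] for s in (1,-1)]+[[(s*a,-80,85),(s*a,110,85)] for s in (1,-1) for a in (58,72)]
def pts(L): return np.concatenate([np.linspace(a,b,40) for a,b in L])/1000.
P0=pts(L)
def tf(p,P): return R.from_euler('z',p[2],degrees=True).apply(P)+[p[0],p[1],0]
DT=[]
for im,f in V:
    g=cv2.cvtColor(cv2.resize(im,None,fx=2,fy=2,interpolation=cv2.INTER_CUBIC),cv2.COLOR_BGR2GRAY)
    e=cv2.Canny(g,25,60); DT.append(cv2.distanceTransform(255-e,cv2.DIST_L2,5)/2)
def cost(p,P=P0,views=(0,1,2)):
    c=0
    for i in views:
        uv=V[i][1](tf(p,P)); d=cv2.remap(DT[i],(2*uv[:,0]+.5).astype('f4')[None],(2*uv[:,1]+.5).astype('f4')[None],cv2.INTER_LINEAR,borderValue=6)
        c+=np.minimum(d,4).mean()
    return c
def fit(p0,P,views):
    b=None
    for dx in (-.006,0,.006):
        for dy in (-.006,0,.006):
            for da in (-2,0,2):
                S=np.array([p0]*4)+[dx,dy,da]; S[1,0]+=.003;S[2,1]+=.003;S[3,2]+=1
                r=minimize(cost,S[0],args=(P,views),method='Nelder-Mead',options=dict(initial_simplex=S,xatol=1e-4,fatol=1e-4))
                if b is None or r.fun<b.fun: b=r
    return b
E
python3 - <<'E'
from fit import *
p0=np.array([.560,.172,-3.])
for v in [(0,1,2),(2,),(0,),(1,)]:
    r=fit(p0,P0,v); print(v,np.round(r.x,4),round(r.fun,3))
    if len(v)==3: p=r.x
np.save('cr.npy',p)
o=cv2.resize(w.im[90:290,0:250],None,fx=3,fy=3,interpolation=cv2.INTER_CUBIC)
for a,b in L:
    q=(w.proj(tf(p,np.array([a,b])/1000.))-[0,90])*3
    cv2.line(o,tuple(q[0].astype(int).tolist()),tuple(q[1].astype(int).tolist()),(0,0,255),1)
cv2.imwrite('pics/f1.png',o)
E
```

```text
Traceback (most recent call last):
  File "fit.py", line 27, in fit
    r=minimize(cost,S[0],args=(P,views),method='Nelder-Mead',options=dict(initial_simplex=S,xatol=1e-4,fatol=1e-4))
  File "fit.py", line 18, in cost
    uv=V[i][1](tf(p,P)); d=cv2.remap(DT[i],(2*uv[:,0]+.5).astype('f4')[None],(2*uv[:,1]+.5).astype('f4')[None],cv2.INTER_LINEAR,borderValue=6)
  File "fit.py", line 5, in <lambda>
    V=[(cv2.imread('pics/s0.png'),lambda P:proj('scene',P)),(cv2.imread('pics/d0.png'),lambda P:proj('side',P)),(w.im,w.proj)]
                                                                                                ~~~~^^^^^^^^^^
  File "h.py", line 7, in proj
    c=calibration(n); P=np.atleast_2d(np.array(P,float))
ValueError: time passes only in moves, steps and waits
```

```bash
sed -i '0,/^from cell import \*/s//from cell import *\nimport functools\ncalibration=functools.lru_cache(None)(calibration)/' h.py
python3 - <<'E'
from fit import *
p0=np.array([.560,.172,-3.])
for v in [(0,1,2),(2,),(0,),(1,)]:
    r=fit(p0,P0,v); print(v,np.round(r.x,4),round(r.fun,3))
    if len(v)==3: p=r.x
np.save('cr.npy',p)
o=cv2.resize(w.im[90:290,0:250],None,fx=3,fy=3,interpolation=cv2.INTER_CUBIC)
for a,b in L:
    q=(w.proj(tf(p,np.array([a,b])/1000.))-[0,90])*3
    cv2.line(o,tuple(q[0].astype(int).tolist()),tuple(q[1].astype(int).tolist()),(0,0,255),1)
cv2.imwrite('pics/f1.png',o)
print(get_state()['time_s'])
E
```

```text
(0, 1, 2) [ 0.5501  0.1739 -0.3175] 3.535
(2,) [ 0.5505  0.1737 -0.5791] 1.71
(0,) [ 0.5529  0.1737 -0.428 ] 0.814
(1,) [ 0.5482  0.1768 -0.6055] 0.763
5.25
```

View pics/f1.png

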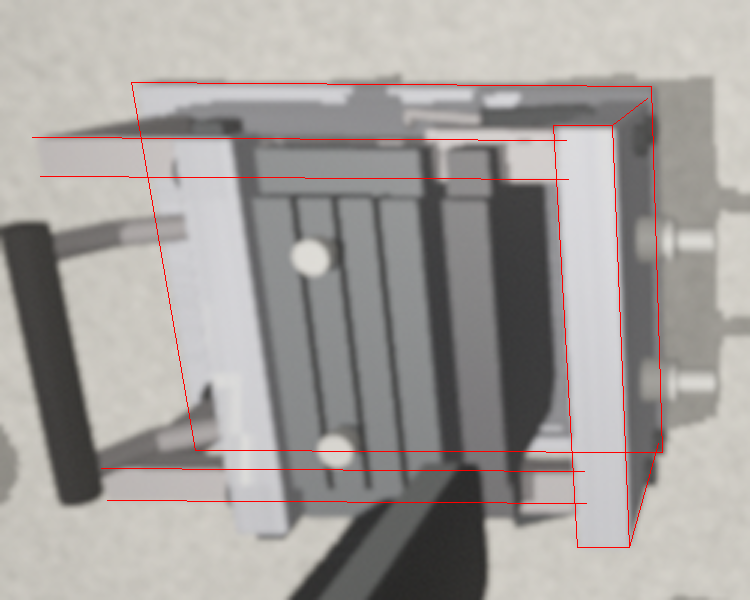

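```bash
python3 - <<'E'
from fit import *
p=np.array([.5507,.1740,-.5])
for uv in [(432,150),(497,190),(505,440),(490,150),(442,190),(462,440),(236,150),(285,530)]:
    X=w.onplane(np.array(uv)/3+[0,90],.105); print(uv,np.round(R.from_euler('z',-p[2],degrees=True).apply(X-[p[0],p[1],0])*1000,1))
v=W(); pickle.dump((v.im,v.K,v.T),open('w4.pkl','wb'))
a=snap('scene','s4.png'); b=snap('side','d4.png')
q,r,s=pose()
T=np.eye(4);T[:3,:3]=r.as_matrix();T[:3,3]=q
# frame model in tool frame: frame z=-tool y, frame x = -tool x, frame y=-tool z ; grip point height .1095-.012 above lower edge at TCP
def ftool(P,dx=0,dy=0,roll=0): 
    P=P+np.array([dx,dy,0]); X=np.c_[-P[:,0], -(P[:,2]-.0975), -P[:,1]]; return (T[:3,:3]@X.T).T+q
E_=[]
for y in (6,-6):
    E_+= [[(-71,y,68),(-71,y,88)],[(71,y,68),(71,y,88)],[(-71,y,88),(71,y,88)],[(-55,y,68),(-55,y,12)],[(55,y,68),(55,y,12)],[(-43,y,0),(43,y,0)],[(-20,y,88),(-20,y,138)],[(20,y,88),(20,y,138)],[(-20,y,138),(20,y,138)]]
def cr(im,f,c,n,k=4):
    x,y=c; o=cv2.resize(im[y:y+n*3//4,x:x+n],(400,300),interpolation=cv2.INTER_CUBIC); k=400/n
    for e in E_:
        g=(f(ftool(np.array(e)/1000.))-[x,y])*k
        cv2.line(o,tuple(g[0].astype(int).tolist()),tuple(g[1].astype(int).tolist()),(0,0,255),1)
    return o
us=proj('scene',q)[0].astype(int); ud=proj('side',q)[0].astype(int); print(us,ud)
A=cr(a,lambda P:proj('scene',P),us-[60,35],120);B=cr(b,lambda P:proj('side',P),ud-[50,35],100)
C=cr(v.im,v.proj,(56,84),400)
cv2.imwrite('pics/c4.png',np.vstack([np.hstack([A,B]),np.hstack([C,C*0])]))
E
```

```text
(432, 150) [ 71.  -38.5 105. ]
(497, 190) [ 57.5 -59.4 105. ]
(505, 440) [-35.7 -55.8 105. ]
(490, 150) [ 71.2 -58.  105. ]
(442, 190) [ 57.3 -40.6 105. ]
(462, 440) [-35.9 -39.9 105. ]
(236, 150) [ 70.3  27.7 105. ]
(285, 530) [-73.8  30.1 105. ]
tcp [ 0.5671 -0.1568  0.2657] rpy [-89.71   0.65 176.78]
[148 138] [295 120]
```

View pics/c4.png

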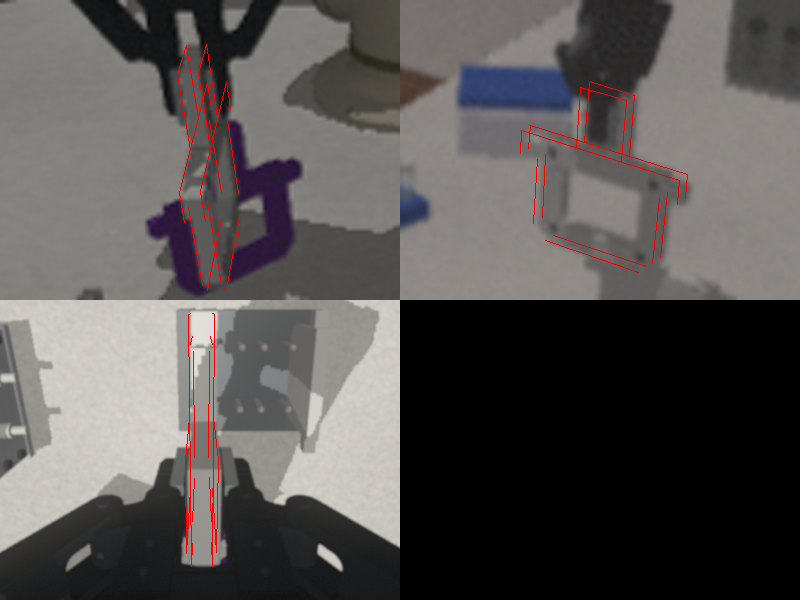

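```bash
python3 - <<'E'
from h import *
goal([.5505,.1055,.225],179.5)
E
```

```text
shift [ 0.029   0.0329 -0.26  ] turn [ 0.05 -2.73  0.12] dist 0.264 gap 0.0112 t 5.4
```

Call:
arm_command(
  targets=[1,0.029,0,-0.26,0,-2.7,0.1,1,0.029,0,-0.26,0,-2.7,0.1,1,0.029,0,-0.26,0,-2.7,0.1,1,0.029,0,-0.26,0,-2.7,0.1,1,0.029,0,-0.26,0,-2.7,0.1,1,0.029,0,-0.26,0,-2.7,0.1,1,0.029,0.033,-0.26,0,-2.7,0.1,1,0.029,0.033,-0.26,0,-2.7,0.1,1,0.029,0.033,-0.26,0,-2.7,0.1],
)

```text
time_s: 6.3
tcp_pos: [0.5508, 0.1047, 0.2251]
ee_rot: [-90.0, -0.1, 179.4]
ft_force: [-0.1, -0.6, -0.5]
finger_gap: 0.0116
```

```bash
python3 - <<'E'
from fit import *
v=W(); a=snap('scene','s5.png'); b=snap('side','d5.png')
goal([.5505,.1055,.1145],179.5)
us=[235,105]; ud=[170,140]
A=cv2.resize(a[us[1]:us[1]+150,us[0]:us[0]+130],(400,461),interpolation=cv2.INTER_CUBIC);B=cv2.resize(b[ud[1]:ud[1]+150,ud[0]:ud[0]+130],(400,461),interpolation=cv2.INTER_CUBIC)
cv2.imwrite('pics/c5.png',np.hstack([A,B]))
cv2.imwrite('pics/w5.png',v.im); pickle.dump((v.im,v.K,v.T),open('w5.pkl','wb'))
E
```

```text
tcp [0.5508 0.1047 0.2251] rpy [-9.0000e+01 -8.0000e-02  1.7943e+02]
shift [ 0.0014  0.1123 -0.0009] turn [-0.01 -0.09 -0.17] dist 0.112 gap 0.0119 t 6.45
```

View pics/w5.png

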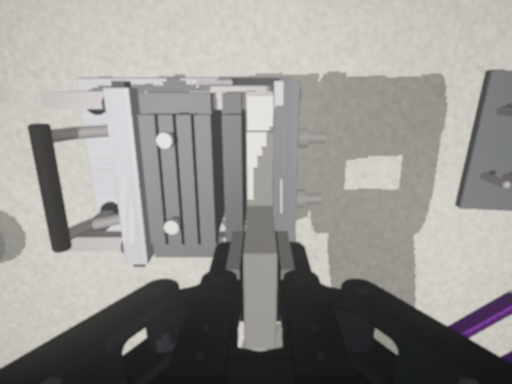

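```bash
python3 - <<'E'
from fit import *
v=W.__new__(W); v.im,v.K,v.T=pickle.load(open('w5.pkl','rb'))
p=[.5507,.174,-.5]
g=cv2.cvtColor(v.im,cv2.COLOR_BGR2GRAY)
for r in (90,105,125,150,175): print(r,g[r,215:305:1].tolist())
for x in (.071,.05,0):
  for y in (-.08,-.1): print(x,y,v.proj(tf(p,np.array([[x,y,.105]]))))
for uv in [(245,100),(245,150),(275,100),(275,150)]:
    X=v.onplane(np.array(uv),.105); print(uv,np.round(X,4),np.round(R.from_euler('z',.5,degrees=True).apply(X-[p[0],p[1],0])*1000,1))
E
```

```text
90 [210, 210, 209, 209, 209, 209, 209, 209, 208, 209, 207, 205, 204, 203, 203, 203, 203, 203, 202, 202, 203, 202, 202, 201, 202, 202, 201, 201, 201, 201, 198, 191, 187, 186, 184, 185, 185, 185, 184, 185, 189, 198, 203, 204, 204, 204, 204, 204, 203, 203, 199, 188, 173, 163, 158, 148, 136, 132, 149, 186, 208, 215, 216, 216, 216, 217, 217, 209, 186, 162, 152, 152, 151, 150, 150, 151, 153, 154, 155, 155, 155, 155, 154, 152, 144, 138, 146, 154, 155, 156]
105 [142, 163, 194, 209, 211, 211, 203, 181, 155, 147, 147, 147, 147, 147, 147, 147, 147, 147, 146, 146, 145, 146, 146, 146, 145, 138, 127, 131, 140, 143, 162, 196, 218, 226, 227, 227, 227, 228, 227, 227, 227, 227, 227, 227, 227, 227, 227, 227, 227, 226, 226, 226, 226, 226, 226, 226, 225, 216, 197, 191, 193, 189, 188, 187, 188, 188, 187, 182, 168, 156, 153, 151, 151, 151, 151, 152, 153, 153, 154, 154, 155, 155, 152, 149, 146, 152, 156, 157, 158, 158]
125 [72, 73, 73, 73, 74, 79, 103, 130, 143, 146, 146, 146, 146, 145, 146, 145, 146, 145, 145, 145, 145, 145, 144, 144, 144, 136, 112, 83, 74, 80, 111, 161, 201, 220, 227, 228, 227, 227, 227, 
[... 897 characters left out ...]
 159, 159, 159, 159, 159, 159, 159, 160, 160, 160, 160, 159, 159, 159, 159, 157, 150, 145, 148, 149, 149, 149, 149, 147, 147, 149, 150, 150, 149, 148, 148, 147, 148, 149, 149, 150, 150, 150, 150, 148, 144, 143, 149, 153, 153, 152, 152, 152, 154]
0.071 -0.08 [[273.53770726  91.84657704]]
0.071 -0.1 [[299.92540567  91.83477031]]
0.05 -0.08 [[273.22780941 120.01132173]]
0.05 -0.1 [[299.00001827 119.99796324]]
0 -0.08 [[272.54508826 182.05972596]]
0 -0.1 [[296.96133137 182.0432568 ]]
(245, 100) [0.6152 0.1151 0.105 ] [ 65.  -58.3 105. ]
(245, 150) [0.5767 0.116  0.105 ] [ 26.5 -57.8 105. ]
(275, 100) [0.615  0.0923 0.105 ] [ 65.  -81.2 105. ]
(275, 150) [0.5765 0.0921 0.105 ] [ 26.5 -81.7 105. ]
```

View pics/c5.png

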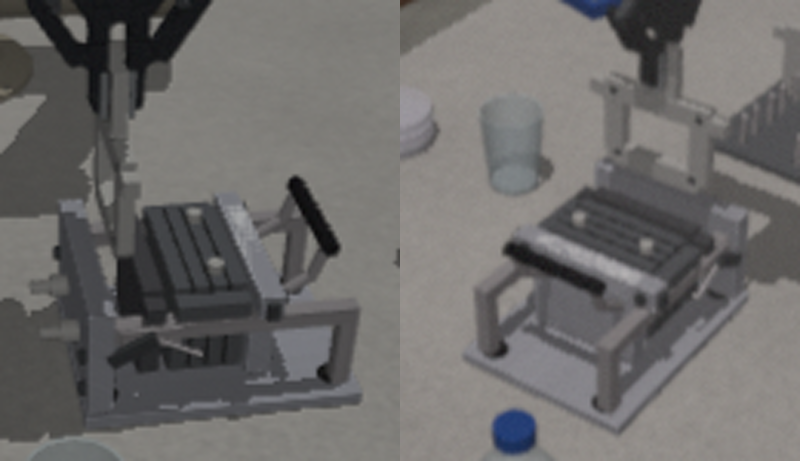

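```bash
python3 - <<'E'
from h import *
goal([.5505,.1062,.135],179.5)
E
```

```text
shift [ 0.0013  0.0918 -0.0016] turn [-0.01 -0.09 -0.17] dist 0.092 gap 0.0119 t 6.45
```

Call:
arm_command(
  targets=[1,0.001,0.02,-0.0016,0,0,0,1,0.001,0.04,-0.0016,0,0,0,1,0.001,0.06,-0.0016,0,0,0,1,0.001,0.08,-0.0016,0,0,0,1,0.001,0.091,-0.0016,0,0,0,1,0.001,0.091,-0.0016,0,0,0,1,0.001,0.091,-0.0016,0,0,0],
)

```text
time_s: 7.15
tcp_pos: [0.5508, 0.1067, 0.1359]
ee_rot: [-90.0, 0.2, 179.5]
ft_force: [0.7, 0.3, -0.7]
finger_gap: 0.0114
```

```bash
python3 - <<'E'
from h import *
goal([.5505,.1062,.1145],179.5); print(get_state()['ft_force'],get_state()['tcp_pos'])
v=read_camera('wrist'); goal([.5505,.1062,.1145],179.5);print(get_state()['ft_force'],get_state()['tcp_pos'])
E
```

```text
shift [0.0004 0.0214 0.0005] turn [-0.   -0.05 -0.19] dist 0.021 gap 0.0114 t 7.15
[ 0.68741625  0.33625273 -0.73312188] [0.55081178 0.10666881 0.13591099]
shift [0.0005 0.0216 0.0005] turn [-0.   -0.04 -0.22] dist 0.022 gap 0.0116 t 7.2
[-0.07428055  0.52650462 -0.94526426] [0.5508774  0.10673885 0.13614316]
```

Call:
arm_command(
  targets=[1,0,0.009,0,0,0,0,1,0,0.016,0,0,0,0,1,0,0.02,0,0,0,0,1,0,0.0215,0,0,0,0,1,0,0.0215,0,0,0,0,1,0,0.0215,0,0,0,0],
)

```text
time_s: 7.8
tcp_pos: [0.55, 0.1069, 0.1145]
ee_rot: [-90.0, 0.1, 179.5]
ft_force: [-5.0, 0.2, 10.5]
finger_gap: 0.0119
```

```bash
python3 - <<'E'
from fit import *
v=W(); a=snap('scene','s6.png'); b=snap('side','d6.png'); print(get_state()['ft_force'],get_state()['moment'])
us=[240,125]; ud=[185,170]
A=cv2.resize(a[us[1]:us[1]+120,us[0]:us[0]+120],(400,400),interpolation=cv2.INTER_CUBIC);B=cv2.resize(b[ud[1]:ud[1]+110,ud[0]:ud[0]+110],(400,400),interpolation=cv2.INTER_CUBIC)
cv2.imwrite('pics/c6.png',np.hstack([A,B])); cv2.imwrite('pics/w6.png',v.im)
E
```

```text
tcp [0.55   0.1069 0.1145] rpy [-8.9990e+01  1.1000e-01  1.7948e+02]
[-4.49424106 -0.56980989 10.43319917] [-0.12114462  0.88841647 -0.0276759 ]
```

View pics/c6.png

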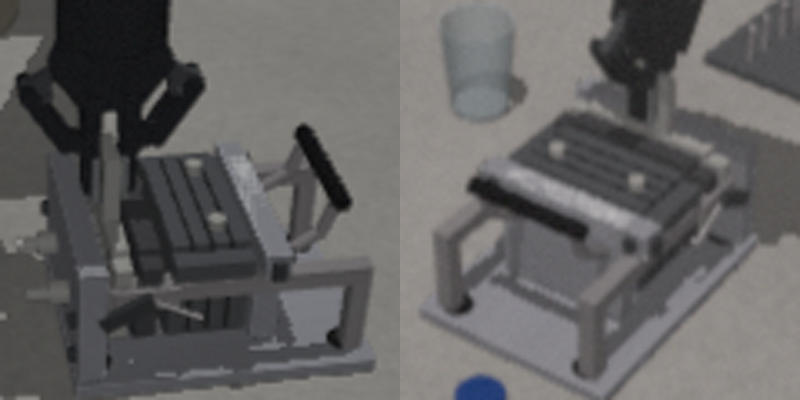

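Call:
arm_command(
  targets=[0.5,0,0,0,0,0,0,0.5,0,0,0,0,0,0,0.5,0,0,0,0,0,0,0.5,0,0,0,0,0,0],
)

```text
time_s: 8.35
tcp_pos: [0.5503, 0.1068, 0.1132]
ee_rot: [-90.0, 0.1, 179.5]
ft_force: [0.2, -0.2, -0.0]
finger_gap: 0.0424
```

Call:
arm_command(
  targets=[0.5,0,-0.03,0,0,0,0,0.5,0,-0.07,0,0,0,0,0.6,0,-0.12,0,0,0,0,0.6,-0.02,-0.14,-0.04,0,0,0,0.6,-0.03,-0.14,-0.08,0,0,0,0.6,-0.03,-0.14,-0.08,0,0,0],
)

```text
time_s: 8.95
tcp_pos: [0.5812, 0.1903, 0.2534]
ee_rot: [-90.1, 0.2, 179.7]
ft_force: [-0.9, -0.3, -0.2]
finger_gap: 0.0346
```

```bash
python3 - <<'E'
from fit import *
v=W(); pickle.dump((v.im,v.K,v.T),open('w7.pkl','wb')); print(pose()[2]['finger_gap'])
t=trace('wrist','bar')
for b in t[:2]:
    m=b['mask']; ys,xs=np.nonzero(m); r=cv2.minAreaRect(np.c_[xs,ys].astype('f4')); bx=cv2.boxPoints(r)
    print(b['conf'],r,v.onplane(r[0],.125),[np.round(v.onplane(q,.125),4).tolist() for q in bx])
for n in ('lug','frame','graphite_plate','half_stack'):
    print(n,[(round(b['conf'],2),np.array(b['centre'])*[512,384]) for b in boxes_of('wrist',n)[:2]])
o=cv2.resize(v.im[40:340,80:480],(800,600),interpolation=cv2.INTER_CUBIC)
p=[.5507,.174,-.5]
for y,z in ((-.08,.105),(-.1,.105)):
    q=(v.proj(tf(p,np.array([[-.08,y,z],[.08,y,z]])))-[80,40])*2
    cv2.line(o,tuple(q[0].astype(int).tolist()),tuple(q[1].astype(int).tolist()),(0,0,255),1)
for y in (-.0738,-.0618):
  for a,z in ((.071,.105),(.02,.155)):
    q=(v.proj(tf(p,np.array([[-a,y,z],[a,y,z]])))-[80,40])*2
    cv2.line(o,tuple(q[0].astype(int).tolist()),tuple(q[1].astype(int).tolist()),(0,255,0),1)
cv2.imwrite('pics/w7.png',o)
E
```

```text
tcp [0.5812 0.1903 0.2534] rpy [-9.0070e+01  1.5000e-01  1.7969e+02]
0.033899843835006827
0.95 ((205.5, 196.99998474121094), (161.99996948242188, 84.99998474121094), 90.0) [0.56567554 0.23671526 0.125     ] [[0.6338, 0.2672, 0.125], [0.6335, 0.1993, 0.125], [0.4869, 0.2015, 0.125], [0.4873, 0.2799, 0.125]]
lug [(0.86, array([350.0032, 209.3184])), (0.56, array([504.7808, 336.8064]))]
frame [(0.9, array([348.9792, 209.3952])), (0.72, array([504.32  , 339.1104]))]
graphite_plate [(0.94, array([325.3248, 186.3168]))]
half_stack [(0.7, array([278.9888, 193.3056]))]
```

View pics/w7.png

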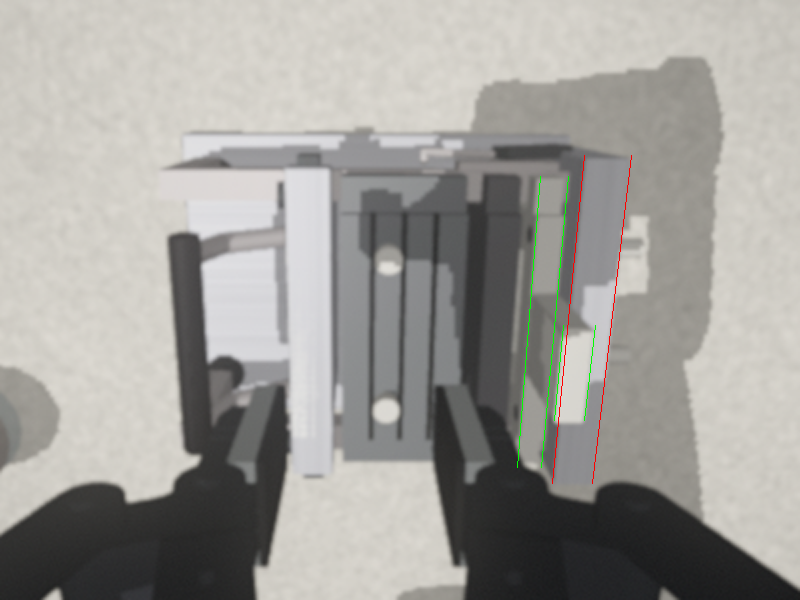

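```bash
python3 - <<'E'
from fit import *
v=W.__new__(W); v.im,v.K,v.T=pickle.load(open('w7.pkl','rb'))
for uv in ((184,236),(196,452),(185,343),(190,343)): 
    X=v.onplane((uv[0]/2+80,uv[1]/2+40),.125); print(X)
X=v.onplane((290/2+80,343/2+40),.105);print('outer face',X); X=v.onplane((332/2+80,343/2+40),.105);print('inner',X)
goal([.5515,X[1]+.06,.107],179.5)
E
```

```text
[0.59971839 0.26271772 0.125     ]
[0.49960881 0.26517155 0.125     ]
[0.55258369 0.26601836 0.125     ]
[0.55257391 0.2638492  0.125     ]
outer face [0.54490843 0.22273126 0.105     ]
inner [0.54482024 0.20316785 0.105     ]
shift [ 0.0302  0.1463 -0.0773] turn [-0.01 -0.1  -0.08] dist 0.168 gap 0.0343 t 9.25
```

Call:
arm_command(
  targets=[0.6,0.031,0,-0.04,0,0,0,0.6,0.031,0,-0.0777,0,0,0,0.6,0.031,0.03,-0.0777,0,0,0,0.6,0.031,0.05,-0.0777,0,0,0,0.6,0.031,0.07,-0.0777,0,0,0,0.6,0.031,0.09,-0.0777,0,0,0,0.6,0.031,0.11,-0.0777,0,0,0,0.6,0.031,0.13,-0.0777,0,0,0,0.6,0.031,0.147,-0.0777,0,0,0,0.6,0.031,0.147,-0.0777,0,0,0,0.6,0.031,0.147,-0.0777,0,0,0],
)

```text
time_s: 10.35
tcp_pos: [0.5511, 0.2641, 0.107]
ee_rot: [-90.0, 0.1, 179.4]
ft_force: [0.8, -0.0, -0.0]
finger_gap: 0.0341
```

Call:
arm_command(
  targets=[1,0,0,0,0,0,0,1,0,0,0,0,0,0,1,0,0,0,0,0,0,1,0,0,0,0,0,0,1,0,0,0,0,0,0],
  grip_force=80,
)

```text
time_s: 10.85
tcp_pos: [0.5513, 0.2645, 0.1078]
ee_rot: [-90.0, 0.2, 179.5]
ft_force: [-0.9, -2.2, 6.2]
finger_gap: 0.0114
```

```bash
python3 - <<'E'
from fit import *
p=[.5507,.174,-.5]
print('bar closed world',tf(p,np.array([[0,.063,.107]])))
goal(tf(p,np.array([[0,.063,.107]]))[0],179.5)
E
```

```text
bar closed world [[0.55124977 0.2369976  0.107     ]]
shift [-0.0002  0.0008  0.0275] turn [ 0.01 -0.03 -0.24] dist 0.028 gap 0.0114 t 10.85
```

Call:
arm_command(
  targets=[1,0,0,0.002,0,0,0,1,0,0,0.004,0,0,0,1,0,0,0.006,0,0,0,1,0,0,0.008,0,0,0,1,0,0,0.01,0,0,0,1,0,0,0.012,0,0,0,1,0,0,0.014,0,0,0,1,0,0,0.016,0,0,0,1,0,0,0.018,0,0,0,1,0,0,0.02,0,0,0,1,0,0,0.022,0,0,0,1,0,0,0.022,0,0,0],
)

```text
time_s: 12.05
tcp_pos: [0.5511, 0.2435, 0.1078]
ee_rot: [-90.1, 0.3, 179.5]
ft_force: [-0.3, 4.4, 5.6]
finger_gap: 0.0115
```

Call:
arm_command(
  targets=[1,0,0,0.001,0,0,0,1,0,0,0.002,0,0,0,1,0,0,0.003,0,0,0,1,0,0,0.004,0,0,0,1,0,0,0.005,0,0,0,1,0,0,0.005,0,0,0],
)

```text
time_s: 12.65
tcp_pos: [0.5511, 0.2387, 0.1079]
ee_rot: [-90.1, 0.3, 179.5]
ft_force: [-0.7, 4.2, 4.3]
finger_gap: 0.0115
```

Call:
arm_command(
  targets=[1,0,0,0.0005,0,0,0,1,0,0,0.001,0,0,0,1,0,0,0.0015,0,0,0,1,0,0,0.0015,0,0,0],
)

```text
time_s: 13.05
tcp_pos: [0.551, 0.2373, 0.1079]
ee_rot: [-90.2, 0.3, 179.5]
ft_force: [-0.5, 5.8, 5.7]
finger_gap: 0.0112
```

Call:
arm_command(
  targets=[1,0,0,0.0005,0,0,0,1,0,0,0.001,0,0,0,1,0,0,0.0015,0,0,0,1,0,0,0.0015,0,0,0],
)

```text
time_s: 13.45
tcp_pos: [0.551, 0.2373, 0.1079]
ee_rot: [-90.3, 0.3, 179.5]
ft_force: [0.2, 13.4, 3.7]
finger_gap: 0.0115
```

Call:
arm_command(
  targets=[1,0,0,0.0005,0,0,0,1,0,0,0.001,0,0,0,1,0,0,0.0015,0,0,0,1,0,0,0.002,0,0,0,1,0,0,0.002,0,0,0],
)

```text
time_s: 13.95
tcp_pos: [0.551, 0.2372, 0.1079]
ee_rot: [-90.5, 0.3, 179.5]
ft_force: [1.0, 23.1, 2.8]
finger_gap: 0.0112
```

```bash
python3 - <<'E'
from fit import *
a=snap('scene','s8.png'); b=snap('side','d8.png'); w_=W(); s=pose()[2]; print(s['ft_force'],s['moment'],s['finger_gap'],s['tcp_pos'],s['time_s'])
cv2.imwrite('pics/w8.png',w_.im)
p=[.5507,.174,-.5]
for n,z in [('lug',.142),('graphite_plate',.1),('half_stack',.105),('bar',.125)]:
    for c in ('scene','side'):
        for d in boxes_of(c,n)[:2]:
            X=onplane(c,np.array(d['centre'])*[512,384],z); print(c,n,round(d['conf'],2),np.round(R.from_euler('z',.5,degrees=True).apply(X-[p[0],p[1],0])*1000,1))
# profile along the stack at x=+20..30 (free of ports) at top, in the scene view, and wrist
g=cv2.cvtColor(a,cv2.COLOR_BGR2GRAY)
for x in (-.05,.05,.066):
    ys=np.arange(-105,30,2.)
    uv=proj('scene',tf(p,np.c_[np.full(len(ys),x),ys/1000,np.full(len(ys),.105)])).astype('f4')
    print(x,list(zip(ys.astype(int).tolist(),cv2.remap(g,uv[None,:,0],uv[None,:,1],1)[0].tolist())))
E
```

```text
tcp [0.5511 0.2372 0.1079] rpy [-90.52   0.35 179.53]
[ 1.474962   22.68747587  1.42092189] [ 3.64682094 -0.14671761 -0.02840316] 0.011481217435856469 [0.55105706 0.23725924 0.10790074] 14.1
scene lug 0.85 [ 37.9 -79.2 142. ]
scene lug 0.61 [ -81.2 -335.7  142. ]
side lug 0.54 [-13.8 -50.1 142. ]
scene graphite_plate 0.49 [ 48.2 -55.2 100. ]
scene graphite_plate 0.3 [  75.2 -425.2  100. ]
side graphite_plate 0.68 [-13.9 -61.1 100. ]
scene half_stack 0.74 [ 52.8 -36.1 105. ]
side half_stack 0.59 [-41.2 -16.2 105. ]
scene bar 0.97 [ 65.5   9.6 125. ]
side bar 0.66 [-49.4  76.8 125. ]
side bar 0.44 [-21.6 -61.  125. ]
-0.05 [(-105, 73), (-103, 62), (-101, 61), (-99, 66), (-97, 72), (-95, 71), (-93, 72), (-91, 72), (-89, 71), (-87, 70), (-85, 70), (-83, 71), (-81, 73), (-79, 77), (-77, 79), (-75, 75), (-73, 64), (-71, 62), (-69, 64), (-67, 73), (-65, 90), (-63, 88), (-61, 88), (-59, 91), (-57, 94), (-55, 93), (-53, 48), (-51, 41), (-49, 42), (-47, 42), (-45, 42), (-43, 41), (-41, 35), (-39, 33), (-37, 36), (-35, 43), (-33, 42), (-31, 42), (-29, 40), (-27, 37), (-25, 32), (-23, 47), (-21,
[... 1062 characters left out ...]
, (-97, 120), (-95, 118), (-93, 118), (-91, 118), (-89, 118), (-87, 118), (-85, 118), (-83, 118), (-81, 118), (-79, 113), (-77, 100), (-75, 88), (-73, 84), (-71, 72), (-69, 46), (-67, 38), (-65, 37), (-63, 38), (-61, 38), (-59, 38), (-57, 39), (-55, 41), (-53, 45), (-51, 44), (-49, 44), (-47, 44), (-45, 43), (-43, 39), (-41, 34), (-39, 40), (-37, 44), (-35, 45), (-33, 44), (-31, 43), (-29, 40), (-27, 36), (-25, 42), (-23, 44), (-21, 44), (-19, 45), (-17, 44), (-15, 41), (-13, 38), (-11, 43), (-9, 43), (-7, 45), (-5, 45), (-3, 46), (-1, 50), (1, 64), (3, 91), (5, 120), (7, 119), (9, 118), (11, 118), (13, 118), (15, 119), (17, 118), (19, 119), (21, 112), (23, 86), (25, 78), (27, 81), (29, 83)]
```

Call:
arm_command(
  targets=[1,0,0,0.0005,0,0,0,1,0,0,0.001,0,0,0,1,0,0,0.0013,0,0,0,1,0,0,0.0013,0,0,0,1,0,0,0.0013,0,0,0],
)

```text
time_s: 15.0
tcp_pos: [0.5511, 0.2372, 0.1079]
ee_rot: [-90.7, 0.4, 179.6]
ft_force: [1.1, 30.0, 0.9]
finger_gap: 0.0116
```

```bash
python3 -c "
from cell import *
print(get_state()); print(finish_job())"
```

```text
{'time_s': 15.0, 'qpos': array([ 11.75212701,  32.77800033,  77.13020962,   0.59787802,
        69.58522663, 101.99117849]), 'dq': array([ 0.15028513, -0.0413608 ,  0.04753139, -0.05407307,  0.00603937,
       -0.00079277]), 'tau': array([-16.03903055, -51.1429882 , -16.27331436,  -6.5259625 ,
         1.83669381,  -0.05518016]), 'tcp_pos': array([0.5510551 , 0.23722885, 0.10790536]), 'ee_rot': array([-90.65493089,   0.37771509, 179.55271701]), 'ft_force': array([ 1.11031337, 30.03701727,  0.94785069]), 'moment': array([ 4.58609712, -0.22911793, -0.00821432]), 'finger_gap': 0.011630785356764697}
the job is handed in; nothing more can be done
None
```

The job is handed in at 15.0 s. I took the white frame by its lug, hung it on the rails between the fixed end plate and the graphite plate, and let it go. I then gripped the bar and pushed the stack shut. The arm still holds it with about 30 N.

**Frame:** after release, the wrist picture showed it hanging where planned, with the lug top matching the model in position and height.

**Closing:** the bar stopped at y = 0.2372 m against the predicted closed 0.2370 m. It did not move further as the push rose from 6 to 30 N.

**Final picture:** brightness profiles from the last scene picture, taken at about 23 N, put the sliding plate's inner face at about cradle y +2 to +3 mm. The plate edges are consistent with a flush stack.

**What disagreed or went unchecked:**
- The network centres in the last scene and side pictures were off by centimetres, because of parallax and the gripper in the way. I did not rely on them.
- I had used all 12 viewings, so I checked the closed stack by numbers and did not look at it.
- The grip opening read 11.5 mm on the 14 mm bar, but it held without slipping.

I did not touch the blank plate, bottle, beaker or purple look-alike.

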